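Unclip the bag blower's intake grille and rack it for washing

TASK

The yellow intake grille on the bag blower is due for a wash. Press its red release tab inward, keep it pressed while you pivot the grille's tab end well up out of the frame about its far lugs, and lift it off; lay it down flat on the rubber mat and let go. Then take it again another way and slide it into the wash rack, ribs up and tab end first, under the rods until it is fully home against the blue back stops, without disturbing the other things on the table.

Things in the scene. Friction and masses are not known exactly. Their poses are not given: they have to be found in the camera images.
- blower_frame (a point): Frame in the top of the blue blower (fixed box 240 x 130 mm, rim 84 mm above the table, black snout at +x). This point: mid-frame at the level of the cover's underside, 68 mm above the table; x from the tab end (near the robot) to the lug end, z up. The cover lies flush with the rim, 2 mm play all round, axes along the frame's. At the tab end a lip overhangs the tab's nose by 5 mm.
- far_lip (a point): Lower inner edge of the frame's far lip, 77 mm along x from blower_frame, 8.5 mm above it; axes as the blower's. It overhangs the cover's two lugs by 10 mm. Below the lugs is free space, so the cover pivots up about this edge (the frame's y direction). With its tab end about 20 mm up, clear of the rim, the lugs draw out towards -x (10 mm and more) and up.
- cover_centre (a point): Yellow grille cover, a plate 150 (x) x 60 (y) x 16 mm (z), about 0.2 kg, friction about 0.6. This point: centre of the plate, 8 mm above its underside; x from the tab end to the lug end, z normal to the plate, towards its ribbed top. Two lugs stick out 12 mm at the +x end, the tab's red nose 7 mm at the -x end (11 to 5 mm below the top). Its long sides are plain and can be gripped.
- pinch (a point): Point half-way between the outer face of the red release tab and the far face of the yellow grip rib, 14 mm above the plate's top; axes as the cover's. Both are upright cross plates 6 mm thick, about 25 mm wide, rising 26 mm above the plate's top; their outer faces lie 23 mm either side of this point along x. Pinching across the two (46 mm, 38 mm when in) presses the tab and holds the cover.
- tab (a joint): Travel of the red release tab, m: 0 sprung out (nose under the frame's lip, cover locked), 0.008 fully in, towards the grip rib. A spring pushes it out: 6 N at the start, 10 N fully in; the nose is clear of the lip from 0.005 to 0.007, as the play falls. It springs back when let go.
- tab_end (a point): Middle of the cover's tab-end face (75 mm from its centre along -x of the cover), half-way up the plate; axes as the cover's.
- lug_end (a point): Middle of the cover's lug-end face (75 mm from its centre along +x of the cover), half-way up the plate; axes as the cover's.
- mat_top (a point): Dark rubber mat fixed on the steel table, 140 (x) x 200 (y) x 4 mm. This point: centre of its top; z up.
- rack_mouth (a point): Wash rack on a white drip pan 210 x 140 x 8 mm. This point: middle of its mouth, on its floor, 35 mm above the table; x points into the rack, away from the robot, z up. The channel beyond has steel side walls 68 mm apart; dark rods cross it 50 to 57 mm above its floor. Before the mouth the floor is a strip 44 mm wide, 70 mm long, so fingers holding the cover's long sides pass beside it.
- rack_stop (a point): Middle of the inner end of the rack's channel, on its floor, between the two blue back stops (30 mm high, 32 mm apart so that the tab's nose passes between), 70 mm along x from the mouth; axes as rack_mouth. Home, the cover's tab-end face bears on the stops and its other 80 mm stand out before the mouth. A copper spray pipe arch 105 mm high stands 25 mm beyond.
- carrot_a_mid (a point): Bystander: carrot 160 mm long, 32 mm thick, lying; this point half-way along, 15 mm up.
- carrot_b_mid (a point): Bystander: second carrot, as the first.
- tape_roll_mid (a point): Bystander: clear roll of tape, 90 mm across, 24 mm high, lying flat; its centre.
- jar_mid (a point): Bystander: closed jar, 64 mm across, 80 mm high; its centre.
- clip_tray_mid (a point): Bystander: small red open tray, 100 x 75 x 40 mm; its centre.
There are look-alikes about, which are no part of the job. What is meant by the part that bears cover_centre is not orange or pink, and is the larger of those in its own colour.

How it is judged:
By the outcome, as a careful person would: the job done as asked, in the order asked, and still so for the second after the job is handed in, with the robot touching nothing.
It also fails if it takes over 72 s, if anything falls off the work surface, if the arm or the gripper's body presses on something with over 40 N, if the wrist force passes 120 N, or if a joint passes its speed limit or range.

ROBOT

A 6-joint arm with a two-finger parallel gripper is mounted at the origin on the work surface. World frame = base frame: x ahead of the robot, y to its left, z up, the work surface at z = 0. Lengths are in m, angles in rad, forces in N, time in s.
With the tool pointing down it reaches from about 0.35 to 1 m from the base axis. Payload 7.1 kg.
Tool frame: the origin (TCP) lies between the finger pads; the fingertips stand 17 mm ahead of it and the grasp point (between the pads) lies 2 mm behind it; z points along the fingers, y is the direction in which the jaws open and shut (so a half turn about z gives the same grasp; the last joint's range is limited). The gripper opens to 85 mm and grips with 20 to 120 N. Pads are 22 mm wide; open, the fingers measure 114 mm over their backs; the gripper's body (76 mm by 85 mm) begins 54 mm behind the grasp point. The pads swing forward as they close: fully open they stand 13 mm farther back than shut.
Start: joints at [-1.194, 0.423, 1.63, -0, 1.089, -0.019], TCP at [0.241, -0.577, 0.248] pointing down, gripper open.
Joint ranges: [-3, 3], [-0.9, 2.11], [0.09, 2.58], [-1.31, 4.45], [0.11, 2.69], [-2.54, 2.54]. Speed limits (rad/s): [2.39, 2.39, 3.01, 3.14, 3.14, 3.14].

INTERFACE

Orientations are given as a unit quaternion [x, y, z, w].
In Python, from bench import ctrl, optics, job gives the robot as it stands.
- The arm moves only by the shell command python3 -m jog 'ROWS' [OPENING] [FORCE]. ROWS is JSON, a list of rows, each a list of 6 numbers: the shift along the world's x, y, z in cm, then the turn, a rotation vector about the world's x, y, z in rad. In form: [[tx, ty, tz, rx, ry, rz], ...]. A call has 1 to 10 rows; each row is the pose to reach, as a shift and turn from the pose measured when the call began; what a row does not reach only later rows make up. A row lasts 1/10 s, in which the tool goes at most 50 mm and 8.59 degrees, less where a joint would pass 70% of its speed; a pose out of reach is approached as far as the arm can. A call with a gripper value outside its range is refused whole. OPENING is the closure, from 0 (fully open) to 1 (shut), set as the call begins (- or left out, the last holds). The fingers move at their own pace and stop on an object; FORCE is the grip in N (left out, the last holds). Time passes only in rows, so rows that repeat a pose let the fingers close. It gives the time, the measured TCP pose, the force and the opening at its end, in the units of the state.
- ctrl.get_state(): the state, without advancing time (a new reading comes with each control period).
- optics.snapshot(name): name is "scene" or "top" or "wrist"; returns the picture (480x640x3 uint8, red, green, blue); there is no depth.
- optics.camera_info(name): a dict with "fx", "fy", "cx", "cy" (pixels), "rvec" (rotation vector, rad) and "tvec" (3), from world to camera coordinates, as OpenCV has them; the wrist camera has in their place "T_tool_cam" (4x4, takes a point from camera to tool coordinates, whose origin is the TCP and whose axes are the flange's). Camera axes: x right, y down, z forward; pixel columns grow to the right and rows downward; lengths in m; the calibration is good to about 2 mm. A picture is of the moment at which its call begins: read the wrist's pose just before it. camera_info takes no time and is no camera call.
- job.sign_off(): hands the job in, once; it reports no verdict.
Trained networks look in the newest picture that a camera, given by its name, has taken for a name from the list of things; names that differ only in an ending like _2 or _b are one class to them, and where a whole thing is asked for, a point or a joint stands for the part that bears it (a point fixed in the world has none). Each returns a list of dicts, best first, with "p" (0 to 1); they miss things now and then, are a little off and sometimes report something else, mostly with a low value. They report only what shows in the picture. A call takes as long as a camera call. They do not tell look-alikes from the thing itself.
- optics.boxes_of(thing, camera): "location" ([column, row] in pixels, amid what is visible of it).
- optics.masks_of(thing, camera): "mask" (480x640 bool, what is visible of it) and "location" ([column, row] in pixels, amid what is visible of it).
The state is a dict: "time": time; "qpos": joint angles; "joint_velocities": joint speeds; "joint_efforts": joint torques, N m; "position": TCP position; "eef_rot": TCP orientation; "wrist_force": force on the tool from outside, world axes, zero at the start; "ft_torque": the same for the moment, N m; "width": finger opening in m.
Only numpy, scipy, OpenCV 4.12 (cv2) and the standard library are available. Lean on these libraries where they do the work, as an engineer would, in place of code of your own. Each camera call takes 0.05 s, during which the arm holds its last target. There are 200 camera calls.

## Working session

There is one attempt and no reset: what is moved stays moved. The work goes in short steps, Python scripts to look and compute and a shell command to move; the robot and the scene stay as the last step left them, time stands still between calls to the robot, and variables do not carry over. Pictures are saved under pics/ and viewed, about 8 in all and at most 12, crops included, and the job is handed in when it is done.

```bash
ls; mkdir -p pics
python3 - <<'E'
from bench import ctrl, optics
import cv2, numpy as np
s=ctrl.get_state(); print(s)
for n in("scene","top"):
    im=optics.snapshot(n); cv2.imwrite(f"pics/{n}0.png",im[:,:,::-1]); print(n,optics.camera_info(n))
    for t in("cover_centre","pinch","tab","blower_frame","rack_mouth","rack_stop","mat_top","tab_end","lug_end","far_lip"):
        print(n,t,[(np.round(d["location"]).tolist(),round(d["p"],2)) for d in optics.boxes_of(t,n)][:4])
print(optics.camera_info("wrist"))
E
```

```text
pics
{'time': 0.0, 'qpos': array([-1.19404709e+00,  4.23871438e-01,  1.63066968e+00,  4.46677637e-06,
        1.08858796e+00, -1.89864059e-02]), 'joint_velocities': array([-0.00236002, -0.00120203,  0.00211103,  0.00095023,  0.00077641,
        0.00020791]), 'joint_efforts': array([-2.19192552e-03, -5.57381201e+01, -2.81738037e+01, -5.02162118e-05,
        7.24802725e-03,  8.18502514e-06]), 'position': array([ 0.24077549, -0.57621065,  0.24753454]), 'eef_rot': array([ 9.80487863e-01,  1.96578129e-01, -1.34740925e-04, -7.56306574e-04]), 'wrist_force': array([-0.3256522 ,  0.21925532, -0.33995098]), 'ft_torque': array([0.0521071 , 0.00549639, 0.05083554]), 'width': 0.08554068167013909}
scene {'fx': 512.2522812088199, 'fy': 512.2522812088199, 'cx': 320.1050012053003, 'cy': 239.69649860472833, 'rvec': array([ 2.01666352,  1.00371206, -0.52251487]), 'tvec': array([-0.2461576 , -0.11329577,  1.72138076])}
scene cover_centre [([248.0, 268.0], 0.95), ([273.0, 312.0], 0.82), ([141.0, 314.0], 0.65), ([177.0, 268.0], 0.58)]
scene pinch [([175.0, 267.0], 0.89), ([249.0, 270.0], 0.88), ([437.0, 2
[... 1238 characters left out ...]
], 0.75)]
top tab_end [([504.0, 296.0], 0.96), ([384.0, 286.0], 0.88), ([419.0, 193.0], 0.58), ([167.0, 224.0], 0.18)]
top lug_end [([389.0, 289.0], 0.73), ([416.0, 189.0], 0.65), ([502.0, 297.0], 0.62)]
top far_lip [([405.0, 180.0], 0.74)]
{'fx': 409.27293037997634, 'fy': 409.27293037997634, 'cx': 314.69258426576465, 'cy': 239.2740870995775, 'T_tool_cam': array([[ 1.33243333e-03, -9.46418699e-01, -3.22939424e-01,
         8.35520577e-02],
       [ 9.99999064e-01,  1.36096030e-03,  1.37467917e-04,
        -1.90082128e-04],
       [ 3.09405528e-04, -3.22939305e-01,  9.46419627e-01,
        -1.24664353e-01],
       [ 0.00000000e+00,  0.00000000e+00,  0.00000000e+00,
         1.00000000e+00]])}
```

View pics/top0.png

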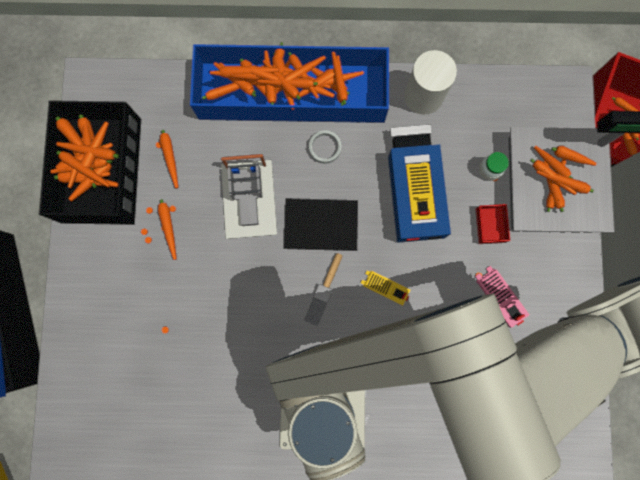

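View pics/scene0.png

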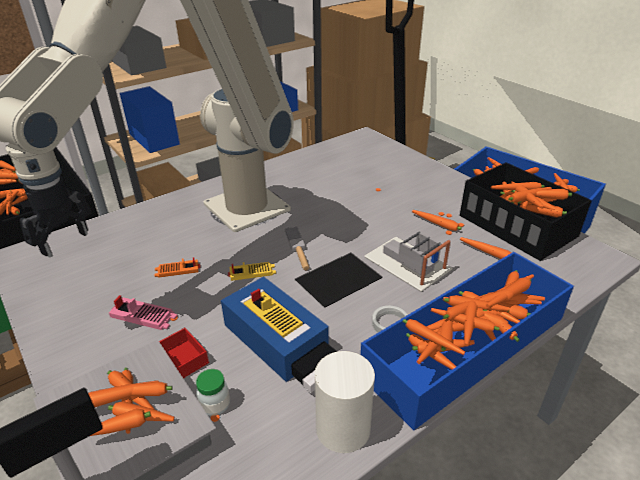

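The top view shows the grille in the blower at (420,192). Look-alikes are a small yellow one on the table at (386,288), a pink one at (503,296), and an orange one in the scene view at (177,268). I choose the yellow one in the blower: it is the larger yellow one and sits in the frame. The mat is at (320,224) and the rack at (246,195).

```bash
cat > h.py <<'E'
from bench import ctrl, optics
import cv2, numpy as np
from scipy.spatial.transform import Rotation as R
def cam(n,st=None):
    """K, Rwc (cam->world), camera origin"""
    c=optics.camera_info(n); K=np.array([[c["fx"],0,c["cx"]],[0,c["fy"],c["cy"]],[0,0,1]])
    if n=="wrist":
        st=st or ctrl.get_state(); T=np.eye(4); T[:3,:3]=R.from_quat(st["eef_rot"]).as_matrix(); T[:3,3]=st["position"]
        T=T@c["T_tool_cam"]; return K,T[:3,:3],T[:3,3]
    Rm=R.from_rotvec(c["rvec"]).as_matrix(); return K,Rm.T,-Rm.T@c["tvec"]
def at_z(C,uv,z):
    K,Rm,o=C; uv=np.atleast_2d(uv).astype(float)
    d=(Rm@np.linalg.inv(K)@np.c_[uv,np.ones(len(uv))].T).T
    return o+d*((z-o[2])/d[:,2])[:,None]
def proj(C,P):
    K,Rm,o=C; q=(np.atleast_2d(P)-o)@Rm@K.T; return q[:,:2]/q[:,2:]
def blob(mask,C,z):
    """min-area rectangle of a mask, carried to height z: centre, sides, yaw of long side"""
    n,l,s,_=cv2.connectedComponentsWithStats(mask.astype(np.uint8)); k=1+np.argmax(s[1:,4])
    v,u=np.nonzero(l==k); p=at_z(C,np.c_[u,v],z)[:,:2]
    c,(w,h),a=cv2.minAreaRect((p*1000).astype(np.float32)); 
    if w<h: a+=90; w,h=h,w
    return np.round(c,1),round(w,1),round(h,1),round((a+90)%180-90,1)
E
python3 - <<'E'
from h import *
im=optics.snapshot("top"); C=cam("top"); hsv=cv2.cvtColor(im,cv2.COLOR_RGB2HSV)
print("cam",C[2])
def reg(m,u0,u1,v0,v1):
    o=np.zeros_like(m,bool); o[v0:v1,u0:u1]=m[v0:v1,u0:u1]; return o
H,S,V=cv2.split(hsv)
print("blower blue",blob(reg((H>100)&(H<125)&(S>100),380,460,140,250),C,.084))
print("yellow",blob(reg((H>20)&(H<35)&(S>120),380,460,140,250),C,.084))
print("small yellow",blob(reg((H>20)&(H<35)&(S>120),350,420,260,310),C,.016))
print("red tab",blob(reg(((H<8)|(H>172))&(S>150),400,440,190,225),C,.10))
print("mat",blob(reg(V<40,280,362,195,255),C,.004))
print("pan",blob(reg((S<25)&(V>200),215,285,150,245),C,.008))
for t,z in(("carrot_a_mid",.015),("tape_roll_mid",.012),("jar_mid",.08),("clip_tray_mid",.04)):
    print(t,[(at_z(C,d["location"],z)[0].round(3).tolist(),round(d["p"],2)) for d in optics.boxes_of(t,"top")][:5])
x=cv2.resize(im[140:260,210:460],None,fx=3.2,fy=3.2,interpolation=cv2.INTER_CUBIC); cv2.imwrite("pics/crop0.png",x[:,:,::-1])
E
```

```text
cam [2.11273112e-01 3.98480705e-04 1.57860002e+00]
blower blue (array([ 555.4, -242.4]), 251.2, 138.8, 5.9)
yellow (array([ 558.4, -247.5]), 149.7, 61.4, 5.9)
small yellow (array([ 311.3, -162.2]), 126.0, 46.6, 64.2)
red tab (array([ 497. , -253.7]), 20.6, 7.8, -89.1)
mat (array([479.2,  11.2]), 192.6, 134.4, 89.3)
pan (array([545.8, 208.9]), 202.0, 132.2, 5.9)
carrot_a_mid [([0.464, 0.421, 0.015], 0.71), ([0.568, -0.256, 0.015], 0.24)]
tape_roll_mid [([0.726, 0.012, 0.012], 0.64), ([0.481, 0.019, 0.012], 0.63)]
jar_mid [([0.623, -0.436, 0.08], 0.84)]
clip_tray_mid [([0.479, -0.448, 0.04], 0.79)]
```

View pics/crop0.png

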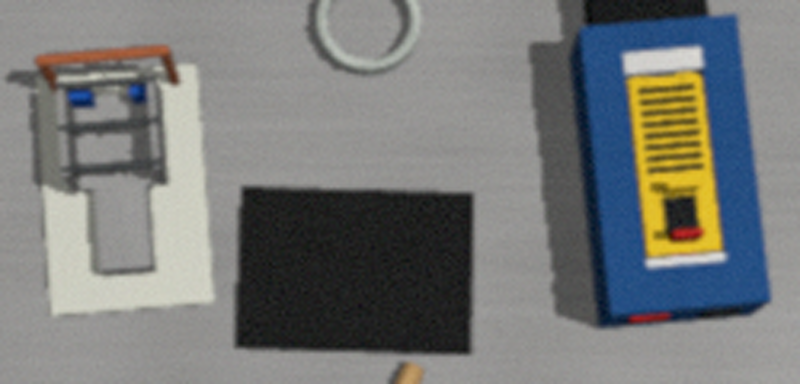

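```bash
R='[28.5,32.5,-2.5,0,0,1.272]'; python3 -m jog '[[28.5,32.5,-2.5,0,0,1.272],[28.5,32.5,-2.5,0,0,1.272],[28.5,32.5,-2.5,0,0,1.272],[28.5,32.5,-2.5,0,0,1.272],[28.5,32.5,-2.5,0,0,1.272],[28.5,32.5,-2.5,0,0,1.272],[28.5,32.5,-2.5,0,0,1.272],[28.5,32.5,-2.5,0,0,1.272],[28.5,32.5,-2.5,0,0,1.272],[28.5,32.5,-2.5,0,0,1.272]]' 0.2 40
python3 - <<'E'
from h import *
s=ctrl.get_state(); im=optics.snapshot("wrist"); cv2.imwrite("pics/w1.png",im[:,:,::-1])
im2=optics.snapshot("top"); cv2.imwrite("pics/top1.png",im2[:,:,::-1])
C=cam("wrist",s)
np.save("w1_pose.npy",np.r_[s["position"],s["eef_rot"]])
for t,z in(("tab",.105),("pinch",.084),("cover_centre",.084),("blower_frame",.084)):
    for d in optics.masks_of(t,"wrist")[:2]: print(t,np.round(d["location"]),round(d["p"],2),at_z(C,d["location"],z).round(4),blob(d["mask"],C,z))
E
```

```text
time: 2.35
position: [0.5284, -0.2486, 0.2232]
eef_rot: [0.67, 0.743, 0.0, 0.0]
wrist_force: [-0.2, 1.0, 0.8]
width: 0.0686
tab [ 12. 126.] 0.85 [[ 0.349  -0.1979  0.105 ]] (array([ 350.1, -200.9]), 18.3, 10.8, -22.6)
tab [261. 233.] 0.68 [[ 0.4948 -0.2473  0.105 ]] (array([ 496.1, -250. ]), 30.6, 8.2, -86.1)
pinch [355. 227.] 0.93 [[ 0.5558 -0.2433  0.084 ]] (array([ 557.2, -244.4]), 149.7, 62.2, 5.9)
pinch [ 62. 384.] 0.67 [[ 0.3472 -0.3926  0.084 ]] (array([ 339.5, -403.3]), 143.1, 48.3, 34.6)
cover_centre [41. 68.] 0.97 [[ 0.3564 -0.1647  0.084 ]] (array([ 358., -164.]), 102.2, 42.0, 64.8)
cover_centre [ 60. 383.] 0.84 [[ 0.3459 -0.3919  0.084 ]] (array([ 340. , -404.1]), 143.2, 49.7, 35.2)
blower_frame [398. 184.] 0.94 [[ 0.5797 -0.2114  0.084 ]] (array([ 578.1, -240.7]), 279.7, 134.5, 6.0)
```

View pics/w1.png

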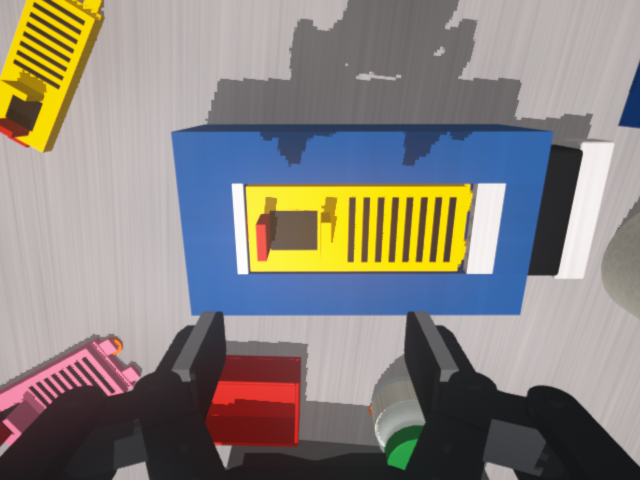

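Run:
```python
from h import *
p=np.load("w1_pose.npy"); C=cam("wrist",dict(position=p[:3],eef_rot=p[3:]))
im=cv2.imread("pics/w1.png"); H,S,V=cv2.split(cv2.cvtColor(im,cv2.COLOR_BGR2HSV))
m=((H<8)|(H>172))&(S>150); m[:,:245]=0; m[:,280:]=0; m[:200]=0; m[275:]=0
v,u=np.nonzero(m); print("red u,v",u.min(),u.max(),v.min(),v.max())
yaw=np.radians(5.95); Rz=np.array([[np.cos(yaw),np.sin(yaw)],[-np.sin(yaw),np.cos(yaw)]])
y=(H>20)&(H<35)&(S>100); y[:180]=0;y[280:]=0;y[:,:235]=0;y[:,490:]=0
print("yellow full",blob(y,C,.084))
c=np.array([.5575,-.245])
for n,uv,z in(("tab outer top",(u.min(),v.mean()),.11),("rib R top",(336,215),.11),("rib L top",(322,215),.11),("plateL",(246,230),.084),("plateR",(470,230),.084)):
    w=at_z(C,uv,z)[0]; print(n,w.round(4),"cover frame mm",(Rz@(w[:2]-c)*1000).round(1))
x=cv2.resize(im[170:285,225:355],None,fx=6,fy=5,interpolation=cv2.INTER_CUBIC); cv2.imwrite("pics/crop1.png",x)
print(C[2])
```

```text
red u,v 256 267 216 260
yellow full (array([ 557.6, -244.7]), 148.8, 61.5, 6.0)
tab outer top [ 0.4928 -0.2511  0.11  ] cover frame mm [-65.    0.6]
rib R top [ 0.5397 -0.2294  0.11  ] cover frame mm [-16.1  17.3]
rib L top [ 0.5313 -0.2303  0.11  ] cover frame mm [-24.5  17.3]
plateL [ 0.4827 -0.2531  0.084 ] cover frame mm [-75.3  -0.3]
plateR [ 0.6333 -0.2375  0.084 ] cover frame mm [76.2 -0.4]
[ 0.5196613  -0.16540303  0.34787964]
```

View pics/crop1.png

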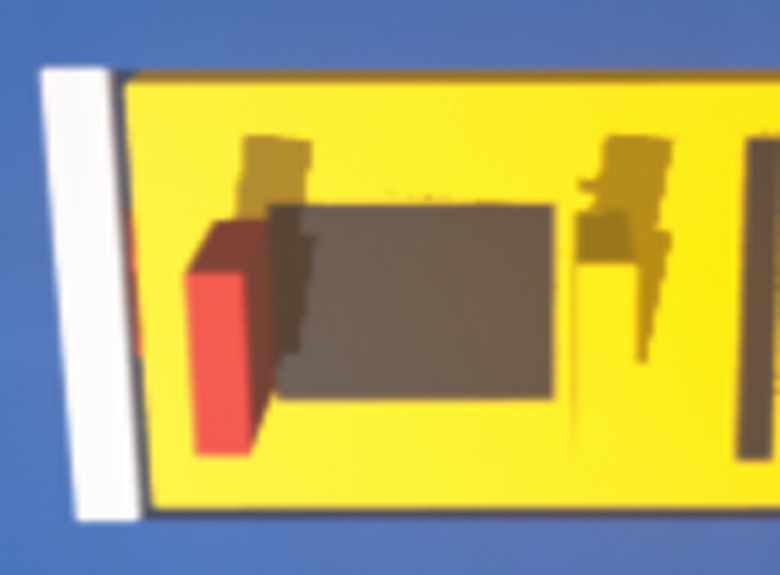

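The crop confirms the larger yellow grille, locked in the frame: red tab outer top edge at about u=257 and rib far edge at about u=331. They are 45 mm apart, against 46 expected. I'll bias the grasp 4 mm towards the rib, because only the tab moves.

```bash
python3 -m jog '[[-0.9,0,-4,0,0,0],[-0.9,0,-8,0,0,0],[-0.9,0,-10.5,0,0,0],[-0.9,0,-11.2,0,0,0],[-0.9,0,-11.6,0,0,0],[-0.9,0,-11.8,0,0,0],[-0.9,0,-11.9,0,0,0],[-0.9,0,-11.9,0,0,0]]' 0.2 40
python3 -m jog '[[0,0,0,0,0,0],[0,0,0,0,0,0],[0,0,0,0,0,0],[0,0,0,0,0,0],[0,0,0,0,0,0]]' 0.65 40
python3 - <<'E'
from h import *
s=ctrl.get_state(); print(s["width"],s["wrist_force"])
im=optics.snapshot("wrist"); cv2.imwrite("pics/w2.png",im[:,:,::-1])
E
```

```text
time: 3.45
position: [0.5169, -0.253, 0.1055]
eef_rot: [0.673, 0.74, 0.0, 0.001]
wrist_force: [-0.2, -0.8, -0.8]
width: 0.0684
time: 3.95
position: [0.5193, -0.2538, 0.1077]
eef_rot: [0.673, 0.74, 0.001, 0.004]
wrist_force: [2.8, 2.1, 10.5]
width: 0.037
0.037019944211680686 [ 2.80541282  2.1386117  10.53752174]
```

View pics/w2.png

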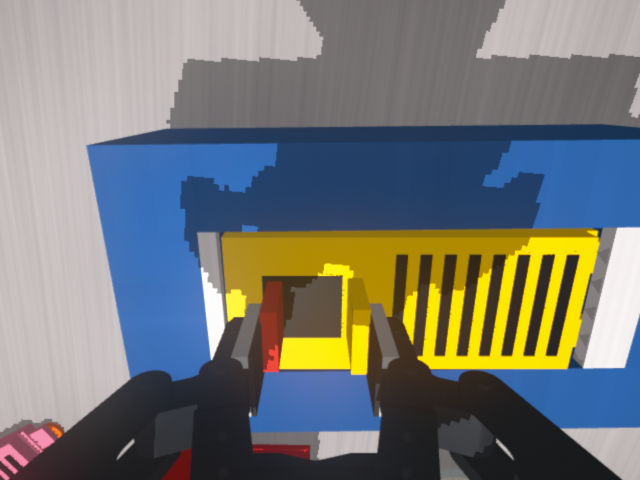

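The picture shows the tab pressed in and the fingers across both plates, red at (272,325) and rib at (360,325). Next is the pivot about the far lip, half of it first.

```bash
python3 -m jog '[[0.07,0.01,0.25,-0.0022,0.0217,0],[0.15,0.015,0.5,-0.0045,0.0434,0],[0.23,0.02,0.75,-0.0068,0.065,0],[0.31,0.03,0.99,-0.009,0.0868,0],[0.31,0.03,0.99,-0.009,0.0868,0]]' - 50
python3 - <<'E'
from h import *
im=optics.snapshot("wrist"); cv2.imwrite("pics/w3.png",im[:,:,::-1])
E
```

```text
time: 4.5
position: [0.5229, -0.2533, 0.1176]
eef_rot: [0.672, 0.739, -0.032, -0.026]
wrist_force: [0.1, -1.4, -3.7]
width: 0.0363
```

View pics/w3.png

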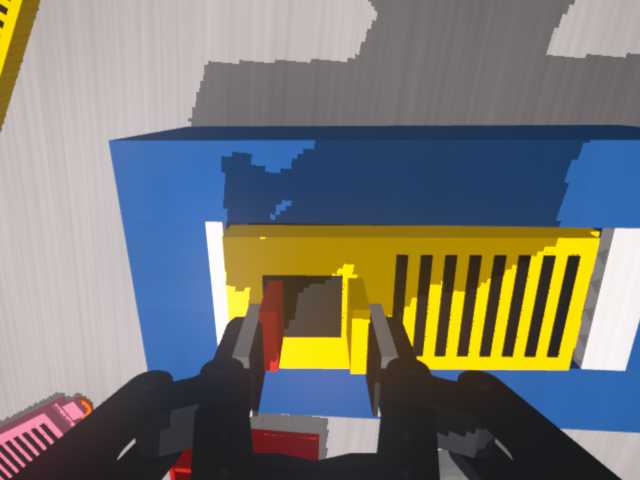

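The cover stays fixed relative to the fingers and its tab end has risen out of the frame, with low forces. I'll continue to 15°, then draw it out towards -x and up.

```bash
python3 -m jog '[[0.1,0.01,0.24,-0.0022,0.0217,0],[0.2,0.02,0.48,-0.0045,0.0434,0],[0.3,0.03,0.72,-0.0068,0.065,0],[0.4,0.04,0.96,-0.009,0.0868,0],[0.51,0.05,1.2,-0.0112,0.1085,0],[0.63,0.06,1.43,-0.0135,0.13,0],[0.75,0.08,1.66,-0.0157,0.152,0],[0.87,0.09,1.88,-0.018,0.1737,0],[0.87,0.09,1.88,-0.018,0.1737,0]]'
python3 - <<'E'
from h import *
im=optics.snapshot("wrist"); cv2.imwrite("pics/w4.png",im[:,:,::-1])
E
python3 -m jog '[[-0.4,-0.04,0.05,0,0,0],[-0.8,-0.08,0.1,0,0,0],[-1.2,-0.12,0.2,0,0,0],[-1.6,-0.16,0.3,0,0,0],[-2.0,-0.2,0.4,0,0,0],[-2.0,-0.2,0.4,0,0,0]]'
```

```text
time: 5.45
position: [0.5321, -0.2524, 0.1363]
eef_rot: [0.667, 0.734, -0.097, -0.084]
wrist_force: [0.6, -0.5, -2.8]
width: 0.0365
time: 6.1
position: [0.5113, -0.2545, 0.1404]
eef_rot: [0.667, 0.734, -0.096, -0.083]
wrist_force: [-0.6, 0.2, -1.6]
width: 0.0365
```

View pics/w4.png

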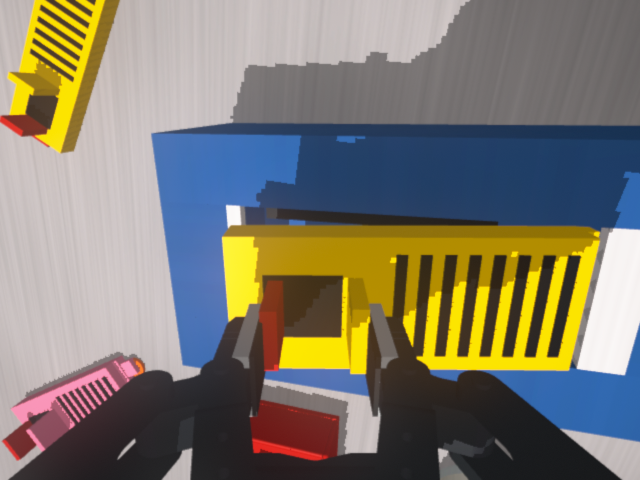

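The tab end is well up and the cover is free of the frame. I'll lift and level it.

```bash
python3 -m jog '[[0,0,2,0,0,0],[0,0,5,0,0,0],[-1,0.5,8,0.0135,-0.13,0],[-2,1,10,0.027,-0.2595,0],[-2,1,10,0.027,-0.2595,0],[-2,1,10,0.027,-0.2595,0]]'
python3 - <<'E'
from h import *
im=optics.snapshot("wrist"); s=ctrl.get_state(); C=cam("wrist",s); print(s["position"],s["eef_rot"],R.from_quat(s["eef_rot"]).as_matrix().round(3))
Rm=R.from_quat(s["eef_rot"]).as_matrix(); print(s["width"])
E
python3 - <<'E'
from h import *
# refine mat & rack from fresh top picture
im=optics.snapshot("top"); C=cam("top"); cv2.imwrite("pics/top2.png",im[:,:,::-1])
H,S,V=cv2.split(cv2.cvtColor(im,cv2.COLOR_RGB2HSV))
for t,z in(("rack_mouth",.035),("mat_top",.004)):
    for d in optics.masks_of(t,"top")[:1]: print(t,d["location"],d["p"],blob(d["mask"],C,z))
b=(H>100)&(H<125)&(S>120); b[:,:225]=0;b[:,270:]=0;b[:160]=0;b[185:]=0
n,l,s,c=cv2.connectedComponentsWithStats(b.astype(np.uint8)); 
for k in range(1,n): print("blue",s[k],c[k],at_z(C,c[k],.065).round(4))
print("mouth",at_z(C,[(235,198.5),(257,197)],.035).round(4))
E
```

```text
time: 6.7
position: [0.4909, -0.2448, 0.2413]
eef_rot: [0.673, 0.74, 0.0, 0.004]
wrist_force: [-0.8, 0.0, -2.0]
width: 0.0364
[ 0.49140003 -0.24472222  0.2405174 ] [6.72752062e-01 7.39861416e-01 3.22330619e-04 3.10552358e-03] [[-0.095  0.995  0.005]
 [ 0.995  0.095 -0.004]
 [-0.004  0.005 -1.   ]]
0.0363934083896648
rack_mouth [247.3, 196.2] 0.8 (array([549.7, 206.8]), 224.5, 137.2, 5.5)
mat_top [316.8, 224.4] 0.88 (array([478.3,  12.9]), 202.1, 143.4, 89.7)
blue [250 166   5   6  25] [252.36 168.4 ] [[0.6154 0.1938 0.065 ]]
blue [231 168   8   5  35] [234.77142857 169.97142857] [[0.6104 0.2403 0.065 ]]
mouth [[0.5397 0.2415 0.035 ]
 [0.5448 0.1826 0.035 ]]
```

```bash
python3 -m jog '[[-0.8,21.9,0,0,0,1.475],[-0.8,21.9,0,0,0,1.475],[-0.8,21.9,0,0,0,1.475],[-0.8,21.9,0,0,0,1.475],[-0.8,21.9,0,0,0,1.475],[-0.8,21.9,0,0,0,1.475],[-0.8,21.9,0,0,0,1.475],[-0.8,21.9,0,0,0,1.475],[-0.8,21.9,0,0,0,1.475],[-0.8,21.9,0,0,0,1.475]]'
python3 -m jog '[[0,0,-4,0,0,0],[0,0,-8,0,0,0],[0,0,-12,0,0,0],[0,0,-16,0,0,0],[0,0,-17.5,0,0,0],[0,0,-18,0,0,0],[0,0,-18,0,0,0],[0,0,-18,0,0,0]]'
python3 - <<'E'
from h import *
s=ctrl.get_state(); print(R.from_quat(s["eef_rot"]).as_matrix().round(3)); 
im=optics.snapshot("wrist"); cv2.imwrite("pics/w5.png",im[:,:,::-1])
im=optics.snapshot("scene"); cv2.imwrite("pics/s5.png",cv2.resize(im[200:380,180:460],None,fx=2.5,fy=2.5)[:,:,::-1])
E
```

```text
time: 7.9
position: [0.4842, -0.025, 0.2383]
eef_rot: [-0.003, 1.0, 0.002, 0.0]
wrist_force: [-0.4, 0.4, -1.5]
width: 0.0362
time: 8.7
position: [0.4851, -0.0249, 0.0588]
eef_rot: [-0.004, 1.0, 0.002, 0.001]
wrist_force: [0.7, 0.4, -2.6]
width: 0.0362
[[-1.    -0.007  0.002]
 [-0.007  1.     0.003]
 [-0.002  0.003 -1.   ]]
```

View pics/w5.png

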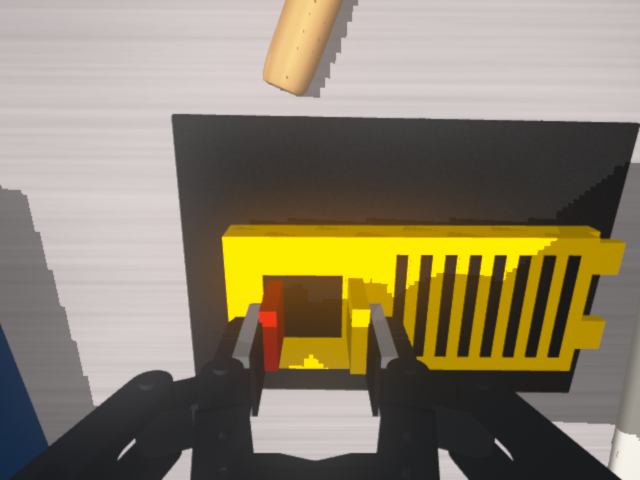

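The cover hangs level over the mat with its lug ends at (605,260), inside the mat's outline. I'll lower it.

```bash
python3 -m jog '[[0,0,-0.6,0,0,0],[0,0,-1.0,0,0,0],[0,0,-1.2,0,0,0],[0,0,-1.35,0,0,0],[0,0,-1.35,0,0,0]]'
```

```text
time: 9.3
position: [0.485, -0.0251, 0.0456]
eef_rot: [-0.003, 1.0, 0.002, 0.001]
wrist_force: [0.0, 0.3, -1.8]
width: 0.0364
```

```bash
python3 -m jog '[[0,0,-0.1,0,0,0],[0,0,-0.2,0,0,0],[0,0,-0.25,0,0,0],[0,0,-0.25,0,0,0]]'
```

```text
time: 9.7
position: [0.4852, -0.0248, 0.044]
eef_rot: [-0.004, 1.0, 0.002, 0.001]
wrist_force: [-3.1, 2.7, 12.3]
width: 0.0367
```

It is touching at 12 N. Release, rise, and look.

```bash
python3 -m jog '[[0,0,0.1,0,0,0],[0,0,0.1,0,0,0],[0,0,0.1,0,0,0],[0,0,0.1,0,0,0]]' 0.2
python3 -m jog '[[0,0,2,0,0,0],[0,1,6,0,0,0],[0,3,10,0,0,0],[0,3,14,0,0,0],[0,3,14,0,0,0],[0,3,14,0,0,0]]' 0
python3 - <<'E'
from h import *
s=ctrl.get_state(); im=optics.snapshot("wrist"); cv2.imwrite("pics/w6.png",im[:,:,::-1]); C=cam("wrist",s)
H,S,V=cv2.split(cv2.cvtColor(im,cv2.COLOR_RGB2HSV)); y=(H>20)&(H<35)&(S>100)&(V>60)
print("yellow at z.02",blob(y,C,.020))
y2=y.copy(); ys,xs=np.nonzero(y); print(xs.min(),xs.max(),ys.min(),ys.max())
for t,z in(("tab",.02),("cover_centre",.02),("lug_end",.012),("tab_end",.012)):
    for d in optics.masks_of(t,"wrist")[:2]: print(t,np.round(d["location"]),round(d["p"],2),blob(d["mask"],C,z))
np.save("w6_pose.npy",np.r_[s["position"],s["eef_rot"]])
E
```

```text
time: 10.1
position: [0.4852, -0.0249, 0.0449]
eef_rot: [-0.004, 1.0, 0.002, 0.001]
wrist_force: [-0.4, -0.4, 0.2]
width: 0.0681
time: 10.7
position: [0.4857, 0.0052, 0.1857]
eef_rot: [-0.004, 1.0, 0.002, 0.003]
wrist_force: [0.1, 0.5, -0.2]
width: 0.0851
yellow at z.02 (array([480.6,  24.1]), 159.4, 62.9, -89.5)
78 451 0 251
tab [239. 212.] 0.64 (array([486.8, -46. ]), 32.2, 10.9, 0.1)
cover_centre [118.  10.] 0.9 (array([ 352.1, -121.4]), 39.1, 12.2, -89.5)
cover_centre [336. 209.] 0.65 (array([480.5,  21.3]), 164.0, 61.4, -89.6)
lug_end [123.   8.] 0.79 (array([ 350.1, -125. ]), 40.4, 13.0, 87.1)
lug_end [334. 208.] 0.75 (array([482.8,  21.7]), 168.6, 64.6, -89.5)
tab_end [119.   7.] 0.87 (array([ 350.2, -125.3]), 41.0, 13.0, 87.3)
tab_end [334. 208.] 0.64 (array([482.7,  21.7]), 168.1, 63.1, -89.6)
```

View pics/w6.png

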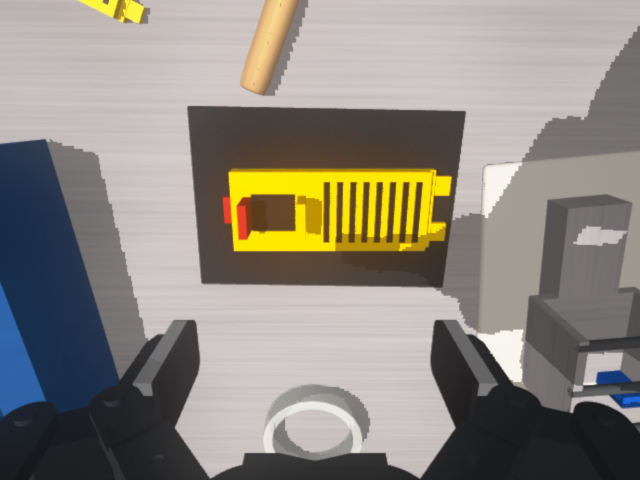

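The cover lies flat on the mat: tab nose at (227,210), lugs at (440,185) and (437,232). It slid about 6 mm when the spring let go, which is harmless. Now the half-turn to grip the long sides, with a second measurement from the new view.

```bash
python3 -m jog '[[-0.4,3.9,0,0,0,-1.571],[-0.4,3.9,0,0,0,-1.571],[-0.4,3.9,0,0,0,-1.571],[-0.4,3.9,0,0,0,-1.571],[-0.4,3.9,0,0,0,-1.571],[-0.4,3.9,0,0,0,-1.571],[-0.4,3.9,0,0,0,-1.571],[-0.4,3.9,0,0,0,-1.571],[-0.4,3.9,0,0,0,-1.571],[-0.4,3.9,0,0,0,-1.571]]'
python3 -m jog '[[0,0,0,0,0,-0.012],[0,0,0,0,0,-0.012],[0,0,0,0,0,-0.012]]'
python3 - <<'E'
from h import *
s=ctrl.get_state(); im=optics.snapshot("wrist"); cv2.imwrite("pics/w7.png",im[:,:,::-1]); C=cam("wrist",s)
print(R.from_quat(s["eef_rot"]).as_matrix().round(3))
H,S,V=cv2.split(cv2.cvtColor(im,cv2.COLOR_RGB2HSV)); y=(H>20)&(H<35)&(S>100)&(V>60)
v,u=np.nonzero(y); P=at_z(C,np.c_[u,v],.02); k=(abs(P[:,0]-.48)<.06)&(abs(P[:,1]-.02)<.14)
m=np.zeros_like(y); m[v[k],u[k]]=1; print("yellow z.02",blob(m,C,.02)); P=P[k]
print("x min max, y min max",np.percentile(P,[.5,99.5],axis=0).round(4)[:,:2].tolist(), "mid-strip x range", [np.percentile(P[abs(P[:,1]-yy)<.003,0],[1,99]).round(4).tolist() for yy in (0,.03,.06,.085)])
E
```

```text
time: 11.95
position: [0.4798, 0.0438, 0.1825]
eef_rot: [0.679, 0.734, 0.0, 0.0]
wrist_force: [-0.0, 0.8, 0.6]
width: 0.0858
time: 12.25
position: [0.4796, 0.0437, 0.182]
eef_rot: [0.682, 0.731, 0.0, 0.0]
wrist_force: [-0.1, 0.2, 0.2]
width: 0.0854
[[-0.069  0.998  0.   ]
 [ 0.998  0.069 -0.   ]
 [-0.     0.    -1.   ]]
yellow z.02 (array([481.9,  26.2]), 163.5, 61.2, -89.5)
x min max, y min max [[0.4516, -0.054], [0.5123, 0.1068]] mid-strip x range [[0.4521, 0.5122], [0.4517, 0.5119], [0.4518, 0.5119], [0.4516, 0.5114]]
```

```bash
python3 -m jog '[[0.2,0.1,-3,0,0,-0.06],[0.2,0.1,-7,0,0,-0.06],[0.2,0.1,-11,0,0,-0.06],[0.2,0.1,-13.5,0,0,-0.06],[0.2,0.1,-15,0,0,-0.06],[0.2,0.1,-15.5,0,0,-0.06],[0.2,0.1,-15.7,0,0,-0.06],[0.2,0.1,-15.7,0,0,-0.06]]'
```

```text
time: 13.1
position: [0.4821, 0.0448, 0.0256]
eef_rot: [0.704, 0.71, 0.0, 0.001]
wrist_force: [0.3, -0.0, 0.6]
width: 0.0854
```

```bash
python3 -m jog '[[0,0,0,0,0,0],[0,0,0,0,0,0],[0,0,0,0,0,0],[0,0,0,0,0,0]]' 0.4 60
```

```text
time: 13.5
position: [0.4827, 0.0448, 0.027]
eef_rot: [0.704, 0.71, 0.001, 0.001]
wrist_force: [-2.7, 0.5, 11.5]
width: 0.0576
```

Gripped at 57.6 mm. Lift, turn half round and carry it to the rack's approach.

```bash
python3 -m jog '[[0,0,3,0,0,0],[0,0,8,0,0,0],[-4,4,13,0,0,0.15],[-8,8,14,0,0,0.3],[-8,15.3,14,0,0,0.45],[-8,15.3,14,0,0,0.6],[-8,15.3,14,0,0,0.75],[-8,15.3,14,0,0,0.9],[-8,15.3,14,0,0,1.05],[-8,15.3,14,0,0,1.2]]'
python3 - <<'E'
from h import *
s=ctrl.get_state(); m=R.from_quat(s["eef_rot"]).as_matrix(); print(np.degrees(np.arctan2(m[1,1],m[0,1])))
E
```

```text
time: 14.5
position: [0.4024, 0.1981, 0.1674]
eef_rot: [0.176, 0.984, 0.002, 0.0]
wrist_force: [-0.4, -0.6, -1.4]
width: 0.0575
69.69510462158152
```

```bash
python3 -m jog '[[0,0,-2,0,0,0.15],[0,0,-4,0,0,0.3],[0,0,-6,0,0,0.459],[0,0,-7,0,0,0.459],[0,0,-7,0,0,0.459],[0,0,-7,0,0,0.459]]'
python3 - <<'E'
from h import *
s=ctrl.get_state(); m=R.from_quat(s["eef_rot"]).as_matrix(); print(np.degrees(np.arctan2(m[1,1],m[0,1])), m[:,2].round(3))
im=optics.snapshot("wrist"); cv2.imwrite("pics/w8.png",im[:,:,::-1])
np.save("w8_pose.npy",np.r_[s["position"],s["eef_rot"]])
E
```

```text
time: 15.1
position: [0.4026, 0.1981, 0.0979]
eef_rot: [-0.051, 0.999, 0.002, 0.0]
wrist_force: [-0.5, -0.3, -1.3]
width: 0.0579
95.82479306137397 [ 0.     0.004 -1.   ]
```

View pics/w8.png

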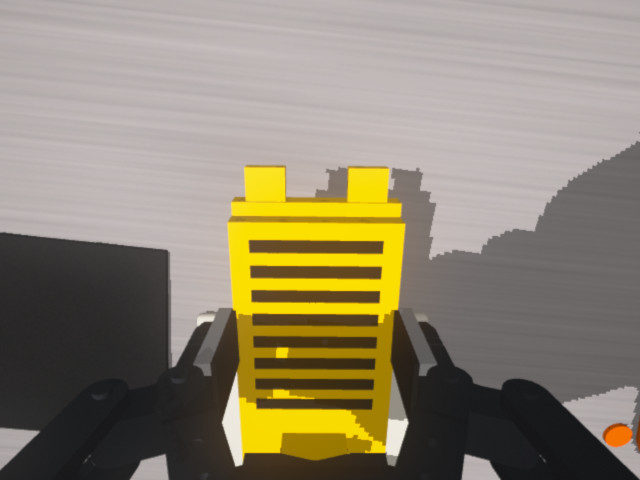

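The cover is held squarely with its lugs towards the robot at (265,185) and (368,185), so it goes in tab end first. The rack is out of the wrist view, so I'll refine its lateral position numerically from the first pictures.

Run:
```python
from h import *
C=cam("top"); im=cv2.imread("pics/top0.png"); im1=cv2.imread("pics/top1.png"); im2=cv2.imread("pics/top2.png")
a=np.mean([im,im1,im2],axis=0)
a=np.mean([im1,im2],axis=0)
print("gray rows (u 225..275)")
for v in(204,208,212,216,220): print(v,a[v,225:276].mean(1).astype(int).tolist())
print("col u=248 v 185..240",a[185:240,246:251].mean((1,2)).astype(int).tolist())
for v in (155,160,164,176,182,188,192,195): print(v,a[v,225:276].mean(1).astype(int).tolist())
Cs=cam("scene"); sc=cv2.imread("pics/scene0.png"); H,S,V=cv2.split(cv2.cvtColor(sc,cv2.COLOR_BGR2HSV))
b=(H>100)&(H<125)&(S>120); b[:,:380]=0;b[:,455:]=0;b[:230]=0;b[275:]=0
n,l,s,c=cv2.connectedComponentsWithStats(b.astype(np.uint8))
for k in range(1,n): print("scene blue",s[k],c[k].round(1),at_z(Cs,c[k],.05).round(4))
M=np.array([.5423,.2125,.035]); ux=np.array([.9945,.1045,0]); uy=np.array([-.1045,.9945,0])
pts=[M-.07*ux+t*uy for t in(.022,-.022)]+[M+t*uy for t in(.034,-.034)]+[M+.07*ux+t*uy+[0,0,.03] for t in (.016,-.016,.032,-.032)]
print("pred top",proj(C,pts).round(1).tolist()); print("pred scene",proj(Cs,pts).round(1).tolist())
```

```text
gray rows (u 225..275)
204 [190, 190, 189, 189, 187, 190, 190, 190, 191, 190, 192, 181, 141, 113, 121, 133, 138, 141, 140, 141, 143, 141, 143, 143, 142, 146, 146, 145, 145, 142, 135, 126, 168, 190, 190, 191, 190, 190, 193, 191, 191, 190, 190, 192, 192, 190, 190, 191, 188, 171, 149]
208 [189, 190, 190, 188, 190, 189, 191, 190, 189, 191, 191, 183, 140, 114, 117, 128, 140, 138, 140, 141, 140, 142, 140, 141, 144, 144, 144, 144, 143, 143, 136, 121, 146, 179, 190, 191, 193, 191, 191, 189, 191, 193, 191, 192, 191, 192, 191, 191, 191, 181, 154]
212 [184, 188, 191, 191, 190, 191, 191, 190, 190, 189, 189, 182, 139, 113, 113, 130, 139, 141, 139, 141, 141, 142, 138, 142, 143, 142, 144, 143, 145, 144, 139, 128, 142, 178, 191, 191, 190, 189, 191, 191, 192, 191, 192, 189, 191, 195, 191, 191, 193, 184, 150]
216 [182, 189, 191, 191, 188, 189, 189, 189, 192, 191, 191, 192, 173, 137, 111, 123, 135, 139, 142, 138, 140, 140, 137, 140, 141, 141, 145, 142, 145, 143, 143, 136, 133, 171, 192, 192, 193, 191, 192, 190, 191, 193, 193, 191, 192, 195, 191, 185, 173, 160, 134]
220 [175, 191, 192, 190, 189, 191, 19
[... 2129 characters left out ...]
 64, 65, 64, 78, 93, 94, 81, 98, 154, 183, 189, 190, 191, 189, 191, 192, 191, 192, 191, 174, 152, 140]
195 [105, 109, 106, 107, 102, 90, 81, 69, 71, 87, 119, 132, 133, 133, 132, 135, 133, 135, 135, 133, 133, 144, 141, 135, 134, 137, 135, 126, 106, 100, 95, 94, 86, 78, 70, 64, 83, 133, 178, 191, 189, 190, 191, 191, 192, 191, 191, 193, 183, 151, 139]
scene blue [431 252   8  11  54] [434.4 257.4] [[0.6163 0.2389 0.05  ]]
pred top [[239.4, 224.1], [255.9, 222.6], [233.2, 198.8], [258.5, 196.6], [236.5, 170.0], [248.5, 169.0], [230.4, 170.6], [254.6, 168.5]]
pred scene [[394.0, 238.6], [384.0, 244.7], [415.5, 247.3], [400.1, 257.4], [432.6, 252.4], [425.4, 257.4], [436.2, 250.0], [421.6, 259.9]]
```

The strip edges and back stops agree on a rack line about 3 mm further towards -y than planned. I'll correct that and lower to just above the floor.

```bash
python3 -m jog '[[0.03,-0.3,-1.5,0,0,0],[0.03,-0.3,-3,0,0,0],[0.03,-0.3,-3.6,0,0,0],[0.03,-0.3,-3.8,0,0,0],[0.03,-0.3,-3.9,0,0,0],[0.03,-0.3,-3.9,0,0,0]]'
```

```text
time: 15.75
position: [0.4035, 0.1955, 0.0596]
eef_rot: [-0.051, 0.999, 0.002, 0.001]
wrist_force: [-0.3, -0.2, -2.3]
width: 0.0578
```

```bash
python3 -m jog '[[1,0.1,0,0,0,0],[2,0.2,0,0,0,0],[3,0.31,0,0,0,0],[4,0.42,0,0,0,0],[4.7,0.49,0,0,0,0],[4.7,0.49,0,0,0,0]]'
```

```text
time: 16.35
position: [0.452, 0.2006, 0.0597]
eef_rot: [-0.051, 0.999, 0.002, 0.002]
wrist_force: [-1.1, 0.5, -1.8]
width: 0.0576
```

Tab end is inside the mouth with no contact. Continue.

```bash
python3 -m jog '[[1,0.1,0,0,0,0],[2,0.21,0,0,0,0],[3,0.31,0,0,0,0],[4,0.42,0,0,0,0],[4.5,0.47,0,0,0,0],[4.5,0.47,0,0,0,0]]'
```

```text
time: 16.95
position: [0.4979, 0.2054, 0.0597]
eef_rot: [-0.051, 0.999, 0.002, 0.002]
wrist_force: [-0.1, 0.7, -2.2]
width: 0.0574
```

```bash
python3 -m jog '[[0.2,0.02,-0.05,0,0,0],[0.4,0.04,-0.1,0,0,0],[0.6,0.06,-0.1,0,0,0],[0.8,0.08,-0.1,0,0,0],[0.9,0.09,-0.1,0,0,0],[0.9,0.09,-0.1,0,0,0]]'
```

```text
time: 17.55
position: [0.5071, 0.2063, 0.0587]
eef_rot: [-0.051, 0.999, 0.003, 0.002]
wrist_force: [-0.6, -0.6, -1.3]
width: 0.0575
```

```bash
python3 -m jog '[[0.15,0.015,0,0,0,0],[0.3,0.03,0,0,0,0],[0.45,0.045,0,0,0,0],[0.6,0.06,0,0,0,0],[0.6,0.06,0,0,0,0]]'
```

```text
time: 18.05
position: [0.5104, 0.2064, 0.0582]
eef_rot: [-0.051, 0.999, 0.002, -0.001]
wrist_force: [-8.7, 0.9, 2.5]
width: 0.0578
```

```bash
python3 -m jog '[[0.2,0.02,-0.05,0,0,0],[0.4,0.04,-0.1,0,0,0],[0.5,0.05,-0.1,0,0,0],[0.5,0.05,-0.1,0,0,0]]' - 80
python3 - <<'E'
from h import *
im=optics.snapshot("top"); cv2.imwrite("pics/top3.png",im[:,:,::-1])
sc=optics.snapshot("scene"); cv2.imwrite("pics/s3.png",sc[:,:,::-1])
E
```

```text
time: 18.45
position: [0.5106, 0.2064, 0.0582]
eef_rot: [-0.051, 0.999, 0.001, -0.006]
wrist_force: [-21.2, 0.7, 26.3]
width: 0.0569
```

It is stiff against the stops and resting on the floor, within 2 mm of the expected home position. I'll release and rise, then check.

```bash
python3 -m jog '[[0,0,0,0,0,0],[0,0,0,0,0,0],[0,0,0,0,0,0],[0,0,0,0,0,0],[0,0,0,0,0,0]]' 0
python3 -m jog '[[0,0,1,0,0,0],[0,0,3,0,0,0],[0,0,7,0,0,0],[0,0,12,0,0,0],[-3,0,16,0,0,0],[-8,0,18,0,0,0],[-13,0,20,0,0,0],[-18,0,20,0,0,0],[-18,0,20,0,0,0]]'
python3 - <<'E'
from h import *
s=ctrl.get_state()
im=optics.snapshot("top"); sc=optics.snapshot("scene"); w=optics.snapshot("wrist")
for n,i in(("top4",im),("s4",sc),("w9",w)): cv2.imwrite(f"pics/{n}.png",i[:,:,::-1])
C=cam("top"); H,S,V=cv2.split(cv2.cvtColor(im,cv2.COLOR_RGB2HSV)); y=(H>20)&(H<35)&(S>100)
y[:,:215]=0;y[:,285:]=0;y[:150]=0;y[260:]=0; print(y.sum()); print("yellow",blob(y,C,.051))
v,u=np.nonzero(y); print(u.min(),u.max(),v.min(),v.max())
a=cv2.resize(im[130:270,190:290],None,fx=4,fy=4,interpolation=cv2.INTER_CUBIC)
b=cv2.resize(sc[200:300,360:460],None,fx=4,fy=4,interpolation=cv2.INTER_CUBIC)
c=np.zeros((560,800,3),np.uint8); c[:560,:400]=a; c[:400,400:]=b; cv2.imwrite("pics/fin.png",c[:,:,::-1])
E
```

```text
time: 19.05
position: [0.511, 0.2064, 0.0581]
eef_rot: [-0.051, 0.999, 0.001, -0.005]
wrist_force: [-1.0, 0.4, -0.4]
width: 0.0852
time: 19.95
position: [0.3263, 0.2052, 0.2587]
eef_rot: [-0.052, 0.999, 0.001, -0.006]
wrist_force: [0.1, -0.6, -1.0]
width: 0.0853
1135
yellow (array([500.8, 203.4]), 106.1, 62.4, 4.4)
234 260 171 232
```

View pics/fin.png

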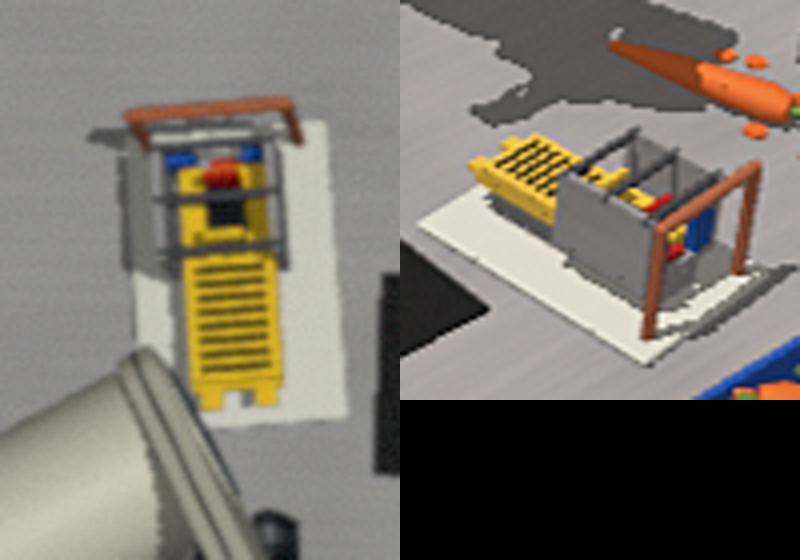

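The final view shows the grille in the channel under the rods, ribs up, tab end first. Its nose (scene crop 675,245) sits between the blue stops, and its lugs are towards the robot. I'll check seating and yaw numerically.

Run:
```python
from h import *
C=cam("top"); im=cv2.imread("pics/top4.png"); H,S,V=cv2.split(cv2.cvtColor(im,cv2.COLOR_BGR2HSV))
y=((H>20)&(H<35)&(S>100)).astype(float)
ux=np.array([.9945,.1045,0]); uy=np.array([-.1045,.9945,0]); M=np.array([.5426,.2097,.051])
# long side edges of the exposed half -> yaw and lateral centre, in rack frame
E=[]
for v in range(200,222):
    u=np.nonzero(y[v,225:275])[0]+225; P=at_z(C,[(u.min()-.5,v),(u.max()+.5,v)],.051); E.append([((p-M)@ux,(p-M)@uy) for p in P])
E=np.array(E)*1000
for k in(0,1): f=np.polyfit(E[:,k,0],E[:,k,1],1); print("side",k,"slope deg",np.degrees(np.arctan(f[0])).round(2),"y at 0",f[1].round(1))
for d in(-2,-4,0,3,5): 
    lug=[M+ux*(-.080-d/1000)+uy*t for t in(.03,-.03)]; print("gap",d,"lug-end edge px",proj(C,lug).round(1).tolist())
for v in range(218,234): print(v,"".join("#" if a else "." for a in y[v,230:265]))
t0=cv2.imread("pics/top2.png"); d=np.abs(im.astype(int)-t0).max(2)>60; 
for n,p in(("carrots",(165,190)),("tape",(324,146)),("jar",(495,165)),("tray",(492,224))):
    u,v=p; print(n,"changed px",d[v-55:v+75,u-20:u+25].sum() if n=="carrots" else d[v-20:v+20,u-20:u+20].sum())
```

```text
side 0 slope deg -0.06 y at 0 29.1
side 1 slope deg -0.83 y at 0 -33.7
gap -2 lug-end edge px [[236.8, 226.2], [259.5, 224.2]]
gap -4 lug-end edge px [[236.8, 225.5], [259.5, 223.5]]
gap 0 lug-end edge px [[236.9, 227.0], [259.6, 225.0]]
gap 3 lug-end edge px [[236.9, 228.1], [259.7, 226.1]]
gap 5 lug-end edge px [[237.0, 228.8], [259.7, 226.8]]
218 .......########################....
219 .......########################....
220 .......########################....
221 .......########################....
222 .......########################....
223 .......########################....
224 .......########################....
225 .......########################....
226 ........######################.....
227 ........#####################......
228 ........########.......######......
229 ..........######........#####......
230 ..........######........#####......
231 ..........######.........##........
232 ...........###.....................
233 ...................................
carrots changed px 513
tape changed px 0
jar changed px 348
tray changed px 258
```

Run:
```python
import cv2,numpy as np
for n in("top0","top1","top4"):
    H,S,V=cv2.split(cv2.cvtColor(cv2.imread(f"pics/{n}.png"),cv2.COLOR_BGR2HSV)); o=[]
    for (u0,u1,v0,v1),(a,b) in (((155,180,125,190),(5,20)),((155,180,196,262),(5,20)),((480,512,145,182),(50,80)),((475,512,200,248),(170,180))):
        m=((H>=a)&(H<=b)&(S>120)) if a<170 else ((H>=a)|(H<6))&(S>120)
        v,u=np.nonzero(m[v0:v1,u0:u1]); o.append((len(u),round(u.mean()+u0,1),round(v.mean()+v0,1)))
    print(n,o)
```

```text
top0 [(490, np.float64(168.2), np.float64(155.9)), (529, np.float64(167.4), np.float64(225.9)), (350, np.float64(497.0), np.float64(162.2)), (1168, np.float64(492.6), np.float64(223.3))]
top1 [(490, np.float64(168.2), np.float64(155.9)), (530, np.float64(167.4), np.float64(225.9)), (163, np.float64(501.5), np.float64(163.6)), (1138, np.float64(493.1), np.float64(223.7))]
top4 [(491, np.float64(168.2), np.float64(155.9)), (456, np.float64(166.5), np.float64(221.7)), (348, np.float64(497.0), np.float64(162.2)), (1174, np.float64(492.6), np.float64(223.3))]
```

```bash
python3 -c "
from bench import job,ctrl
print(ctrl.get_state()['time']); print(job.sign_off())"
```

```text
20.1
the job is handed in; nothing more can be done
None
```

The yellow grille is in the wash rack, ribs up and tab end first under the rods, and the job is handed in at 20.1 s of the 72 s allowed. It reports no verdict.

**What I did:** I pinched the tab fully in and pivoted the tab end up 15° about the far lugs. Then I drew the lugs out and laid the grille flat on the mat. After letting go, I gripped it again by its long sides, turned it round and slid it in until it stopped.

**Last checks:**
- **Seating:** The grille met a hard stop at about 21 N, 2 mm short of where I estimated home to be, which is within camera error. The lug-end edge in the top view agrees with fully home to about 2–3 mm. I did not confirm this with a second push after letting go.
- **Alignment:** The grille is skewed by less than 1° in the channel. The last scene view shows the nose between the blue stops.
- **Other items:** The first carrot, jar, tray and tape roll are unchanged in the top view. The second carrot's outline came out smaller. I put that down to the arm hiding part of it from the camera, but I did not view it again. The arm went nowhere near it.
- **Contact:** The gripper is open, and the arm is clear of the rack and the grille.

**One disagreement:** After release the grille lay about 6 mm further along the mat than the grip predicted. The likely cause is the tab springing back. It stayed flat on the mat, and I measured its new position before taking it again.

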